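Put the bench things away by kind

TASK

Clear the front of the bench by putting each thing away with its kind: stand the tall bottle upright in the larger bay of the bottle tray and the small dropper bottle upright in the smaller bay, lay the ball pen and the tweezers side by side, flat on the floor of the steel instrument tray along its length, and put the stir bar in the round porcelain dish. Set the bottles down, do not drop or tip them, and leave the conical flask and the calculator where they are.

Things in the scene. Friction and masses are not known exactly. Their poses are not given: they have to be found in the camera images.
- tall_bottle: Round white bottle with a ribbed white screw cap, standing upright: 53 mm diameter up to 76 mm, shoulder narrowing up to 96 mm, cap 33 mm diameter from 102 to 118 mm (the top). 0.21 kg. Origin: centre of its underside, z up its axis. Loose.
- dropper_bottle: Small round white dropper bottle with a pointed cap, standing upright: body 31 mm diameter up to 46 mm, shoulder to 56 mm, cap 19 mm diameter from 60 to 73 mm, thin nozzle to 94 mm. 0.045 kg. Origin: centre of its underside, z up its axis. Loose.
- ball_pen: Ball pen lying flat, does not roll: 140 mm long (its y axis), 10 mm wide (x), 10 mm high. 15 g. Origin: middle of its length, at its underside; z up. Loose.
- tweezers: Thin grey steel tweezers lying flat: 124 mm long (its y axis), 14 mm wide at most (x), 9 mm high; rigid. 25 g. Origin: middle of its length, at its underside; z up. Loose.
- stir_bar: White stirring bar lying flat, does not roll: 30 mm long (its y axis), 8 to 9 mm wide (x), about 8 mm high. 15 g. Origin: middle of its length, at its underside; z up. Loose.
- bottle_tray: Grey plastic tray fixed to the bench, 100 mm (x) by 170 mm (y), walls 5 mm thick and 18 mm high, floor 4 mm thick. One cross wall divides it into a larger bay, 90 x 90 mm, its centre at y = -35 mm, and a smaller bay, 90 mm (x) by 65 mm (y), its centre at y = +47.5 mm. Origin: centre of the underside; z up.
- instrument_tray: Flat bright steel tray fixed to the bench, 117 mm (x) by 187 mm (y), walls 6 mm thick and 12 mm high, inside 105 mm by 175 mm, floor 3 mm thick; small wire handles at its ends. Origin: centre of the underside; long axis y; z up.
- dish: Low round white porcelain dish fixed to the bench, 130 mm across the rim, 20 mm high, wall 4 mm, flat floor 4 mm thick and about 104 mm across. Origin: centre of the underside; z up.
- conical_flask: Bystander: clear conical flask, 95 mm diameter at the foot, 113 mm high, behind the trays. Origin: centre of the underside. Loose; leave it alone.
- calculator: Bystander: black pocket calculator lying flat, 118 mm (x) by 72 mm (y), 13 mm high, behind the trays. Origin: centre of the underside. Loose; leave it alone.

How it is judged:
At the end, for the whole second after the job is handed in: Tall bottle upright (within 7 degrees) on the floor of the larger bay, dropper bottle likewise in the smaller; pen and tweezers flat on the steel tray's floor, middles within 35 mm of its middle along its length, not on a wall or each other; stir bar on the dish's floor; all at rest (x of tall_bottle in the frame of bottle_tray between -0.045 and 0.045 m and y of tall_bottle in the frame of bottle_tray between -0.08 and 0.01 m and z of tall_bottle in the frame of bottle_tray between 0 and 0.01 m and angle between each of tall_bottle, dropper_bottle's own z axis and vertical below 0.12 rad and x of dropper_bottle in the frame of bottle_tray between -0.045 and 0.045 m and y of dropper_bottle in the frame of bottle_tray between 0.015 and 0.08 m and z of dropper_bottle in the frame of bottle_tray between 0 and 0.01 m and x of ball_pen in the frame of instrument_tray between -0.053 and 0.053 m and y of ball_pen in the frame of instrument_tray between -0.035 and 0.035 m and z of ball_pen in the frame of instrument_tray between -0.002 and 0.008 m and angle between ball_pen's own y axis and vertical between 1.48 and 1.66 rad and x of tweezers in the frame of instrument_tray between -0.053 and 0.053 m and y of tweezers in the frame of instrument_tray between -0.035 and 0.035 m and z of tweezers in the frame of instrument_tray between -0.002 and 0.008 m and angle between tweezers's own y axis and vertical between 1.48 and 1.66 rad and horizontal distance between stir_bar and dish below 0.055 m and z of stir_bar in the frame of dish between 0 and 0.013 m and linear speed of each of tall_bottle, dropper_bottle, ball_pen, tweezers, stir_bar below 0.02 m/s); the robot touches nothing.
It fails at once if a bottle is tipped more than 35 degrees (angle between any of tall_bottle, dropper_bottle's own z axis and vertical above 0.61 rad).
It fails at once if a bottle is dropped (falls free, more than about 30 mm) ((linear speed of tall_bottle above 0.8 m/s and contact force between the fingers and tall_bottle below 0.05 N) or (linear speed of dropper_bottle above 0.8 m/s and contact force between the fingers and dropper_bottle below 0.05 N)).
It fails at once if the conical flask or the calculator is shifted more than 25 mm (distance of any of conical_flask, calculator from where it was at the start of the episode above 0.025 m).
It also fails if it takes over 144 s, if anything falls off the work surface, if the arm or the gripper's body presses on something with over 40 N, if the wrist force passes 120 N, or if a joint passes its speed limit or range.

ROBOT

A 6-joint arm with a two-finger parallel gripper is mounted at the origin on a cart in front of the work surface, level with it; the furniture and walls round the work are solid. World frame = base frame: x ahead of the robot, y to its left, z up, the work surface at z = 0. Lengths are in m, angles in rad, forces in N, time in s.
With the tool pointing down it reaches from about 0.325 to 1 m from the base axis. Payload 5.1 kg.
Tool frame: the origin (TCP) lies between the finger pads; the fingertips stand 17 mm ahead of it and the grasp point (between the pads) lies 2 mm behind it; z points along the fingers, y is the line along which they close (so a half turn about z gives the same grasp; the last joint's range is limited). The gripper opens to 85 mm and grips with 20 to 120 N. Pads are 22 mm wide; open, the fingers measure 114 mm over their backs; the gripper's body (76 mm by 85 mm) begins 54 mm behind the grasp point. The pads swing forward as they close: fully open they stand 13 mm farther back than shut.
Start: joints at [1.019, 0.124, 1.65, -0, 1.367, -0.083], TCP at [0.294, 0.58, 0.248] pointing down, gripper open.
Joint ranges: [-2.61, 2.61], [-1.02, 2.33], [0.03, 2.71], [-1.35, 4.49], [0.32, 2.68], [-2.91, 2.91]. Speed limits (rad/s): [2.57, 2.57, 3.14, 3.14, 3.14, 3.14].

INTERFACE

Orientations are given as a unit quaternion [x, y, z, w].
In Python, from workcell import ctrl, imaging gives the robot as it stands.
- The arm moves only by the shell command python3 -m inch 'ROWS' [OPENING] [FORCE]. ROWS is JSON, a list that holds one entry, the list of rows, each a list of 6 numbers: the shift along the world's x, y, z in units of 0.5 m (1.0 is 0.5 m), then the turn, a rotation vector about the world's x, y, z in units of 0.5 rad (1.0 is 0.5 rad). In form: [[[tx, ty, tz, ax, ay, az], ...]]. A call has 1 to 12 rows; each row is the pose to reach, as a shift and turn from the pose commanded when the call began; what a row does not reach only later rows make up. A row lasts 1/8 s, in which the tool goes at most 62.5 mm and 10.7 degrees, less where a joint would pass 70% of its speed; a pose out of reach is approached as far as the arm can. A call with a number of a shift or a turn outside -1 to 1 is refused whole. A call with a gripper value outside its range is refused whole. OPENING is the opening, from 0 (shut) to 1 (fully open), set as the call begins (- or left out, the last holds). The fingers move at their own pace and stop on an object; FORCE is the grip in N (left out, the last holds). Time passes only in rows, so rows that repeat a pose let the fingers close. It gives the time, the measured TCP pose, the force, the opening and the grip force at its end, in the units of the state.
- ctrl.get_obs(): the state, without advancing time (a new reading comes with each control period).
- imaging.get_image(name): name is "side" or "top" or "wrist"; returns a dict with "pixels" (384x512x3 uint8, red, green, blue), "range_z" (384x512 float32, m along the optical axis (not along the pixel's ray), 0 where there is no reading), "intrinsics" (3x3 intrinsics, pixels), "extrinsics" (4x4, takes a point from camera to world coordinates). Camera axes: x right, y up, looking along -z (the intrinsics and any distortion apply to the point x, -y, -z); pixel columns grow to the right and rows downward; lengths in m; the calibration is good to about 2 mm. A picture is of the moment at which its call begins.
- ctrl.hand_in(): hands the job in; it is judged then, once.
Trained networks look in a picture, given as the dict that the camera call returned (one of the last four; its "shot" number tells which), for a name from the list of things; names that differ only in an ending like _2 or _b are one class to them, and where a whole thing is asked for, a point or a joint stands for the part that bears it (a point fixed in the world has none). Each returns a list of dicts, best first, with "confidence" (0 to 1); they miss things now and then, are a little off and sometimes report something else, mostly with a low value. They report only what shows in the picture. A call takes as long as a camera call.
- imaging.boxes_of(picture, query): "location" ([x, y, z] in m, in world coordinates, good to about 4 mm: the middle of the surface that is visible of it).
- imaging.outline_of(picture, query): "pixels" (384x512 bool, what is visible of it).
The state is a dict: "t": time; "joint_pos": joint angles; "dq": joint speeds; "effort": joint torques, N m; "position": TCP position; "tcp_rot": TCP orientation; "wrist_force": force on the tool from outside, world axes, zero at the start; "torque": the same for the moment, N m; "gripper_width": opening from 0.0 (shut) to 1.0 (fully open); "grasp_force": force on a finger pad.
Only numpy, scipy, OpenCV 4.12 (cv2) and the standard library are available. Lean on these libraries where they do the work, as an engineer would, in place of code of your own. Each camera call takes 0.05 s, during which the arm holds its last target. There are 200 camera calls.

## Working session

There is one attempt and no reset: what is moved stays moved. The work goes in short steps, Python scripts to look and compute and a shell command to move; the robot and the scene stay as the last step left them, time stands still between calls to the robot, and variables do not carry over. Pictures are saved under pics/ and viewed, at most 14 in all, crops included, and the job is handed in when it is done.

```bash
mkdir -p pics; cat > h.py <<'E'
from workcell import ctrl, imaging
import numpy as np, cv2
def cloud(p):
    K,E,d=np.array(p["intrinsics"]),np.array(p["extrinsics"]),p["range_z"]
    v,u=np.mgrid[:384,:512]
    P=np.stack([(u-K[0,2])/K[0,0]*d,-(v-K[1,2])/K[1,1]*d,-d],-1)
    return P@E[:3,:3].T+E[:3,3]
def fit(p,name):
    """rect (centre, axis angle, size) of outline in world xy"""
    o=imaging.outline_of(p,name)
    if not o: return None
    m=o[0]["pixels"]&(p["range_z"]>0); c=cloud(p)[m]
    c=c[np.abs(c[:,2]-np.median(c[:,2]))<0.06]
    (x,y),(w,h),a=cv2.minAreaRect((c[:,:2]*1000).astype(np.float32))
    if w>h: w,h,a=h,w,a-90   # long side h, its direction = a+90
    return dict(conf=round(o[0]["confidence"],2),ctr=[round(x),round(y)],med=(np.median(c,0)*1000).round(),wh=[round(w),round(h)],longdir=round((a+90)%180,1),zmax=round(np.percentile(c[:,2],98)*1000),n=len(c))
def save(p,f,s=None):
    im=cv2.cvtColor(p["pixels"],cv2.COLOR_RGB2BGR)
    cv2.imwrite("pics/"+f,im)
N=["tall_bottle","dropper_bottle","ball_pen","tweezers","stir_bar","bottle_tray","instrument_tray","dish","conical_flask","calculator"]
E
python3 - <<'E'
from h import *
p=imaging.get_image("top"); save(p,"top1.png")
for n in N:
    b=imaging.boxes_of(p,n)
    print(n,[(np.round(x["location"],3).tolist(),round(x["confidence"],2)) for x in b[:2]],fit(p,n))
q=imaging.get_image("side"); save(q,"side1.png")
o=ctrl.get_obs();print(o["position"],o["tcp_rot"],o["t"])
E
```

```text
tall_bottle [([0.411, -0.16, 0.086], 0.71)] {'conf': 0.89, 'ctr': [413, -165], 'med': array([ 415., -160.,   88.]), 'wh': [49, 52], 'longdir': 88.3, 'zmax': 121, 'n': 284}
dropper_bottle [([0.743, 0.083, 0.043], 0.24)] None
ball_pen [([0.442, 0.013, 0.009], 0.61)] {'conf': 0.71, 'ctr': [444, 11], 'med': array([443.,   9.,   8.]), 'wh': [11, 133], 'longdir': 103.2, 'zmax': 14, 'n': 138}
tweezers [([0.548, -0.385, 0.003], 0.62)] None
stir_bar [] {'conf': 0.45, 'ctr': [388, -323], 'med': array([ 392., -318.,   49.]), 'wh': [28, 37], 'longdir': 20.7, 'zmax': 87, 'n': 139}
bottle_tray [([0.582, 0.155, 0.006], 0.89)] {'conf': 0.97, 'ctr': [583, 159], 'med': array([581., 158.,   4.]), 'wh': [106, 179], 'longdir': 102.8, 'zmax': 20, 'n': 1833}
instrument_tray [([0.548, -0.384, 0.005], 0.65)] {'conf': 0.65, 'ctr': [553, -380], 'med': array([ 552., -380.,    3.]), 'wh': [123, 209], 'longdir': 82.2, 'zmax': 14, 'n': 2402}
dish [([0.639, -0.122, 0.005], 0.65)] {'conf': 0.91, 'ctr': [642, -121], 'med': array([ 642., -124.,    5.]), 'wh': [128, 132], 'longdir': 29.2, 'zmax': 22, 'n': 1354}
conical_flask [([0.742, 0.083, 0.043], 0.75)] {'conf': 0.61, 'ctr': [754, 89], 'med': array([742.,  86.,  45.]), 'wh': [84, 89], 'longdir': 89.8, 'zmax': 97, 'n': 613}
calculator [([0.743, -0.242, 0.01], 0.69)] {'conf': 0.61, 'ctr': [747, -243], 'med': array([ 746., -242.,   11.]), 'wh': [72, 119], 'longdir': 177.0, 'zmax': 16, 'n': 817}
[0.29372282 0.57983717 0.24832429] [ 2.32265775e-01  9.72652358e-01 -1.87720348e-06  2.58359018e-05] 1.1
```

View pics/top1.png

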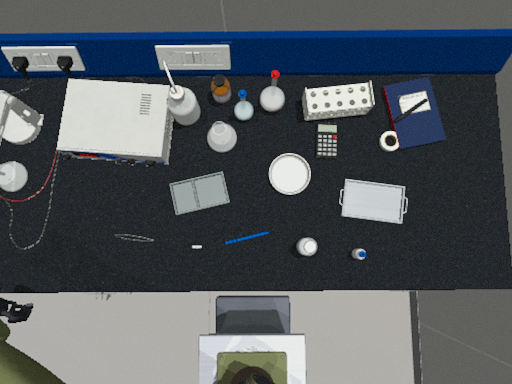

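View pics/side1.png

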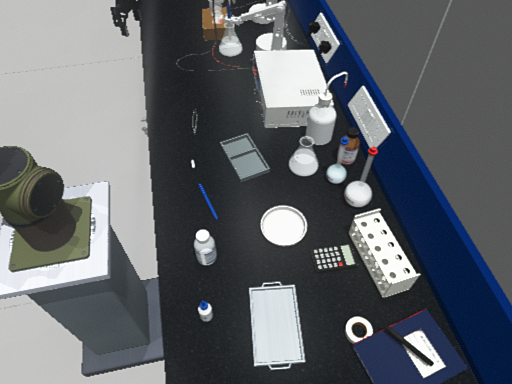

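The top view shows (image up = +x, left = +y): tweezers (134,238), stir bar (196,247), pen (247,238), tall bottle (307,247), dropper (359,254), bottle tray (199,193) with the divider left of middle so the larger bay is on the right, dish (289,174), steel tray (373,201). The networks missed the tweezers and stir bar and put a false stir_bar on the dropper, so I'll segment those pieces directly.

```bash
cat >> h.py <<'E'
def ray(p,u,v,z):
    K,E=np.array(p["intrinsics"]),np.array(p["extrinsics"])
    u,v=np.asarray(u,float),np.asarray(v,float)
    d=np.stack([(u-K[0,2])/K[0,0],-(v-K[1,2])/K[1,1],-np.ones_like(u)],-1)@E[:3,:3].T
    return E[:3,3]+d*((z-E[2,3])/d[...,2])[...,None]
def seg(p,box,z,thr=70,ch=None):
    """brightest-blob rect in pixel box (u0,v0,u1,v1), projected onto plane z"""
    u0,v0,u1,v1=box; im=p["pixels"][v0:v1,u0:u1].max(-1)
    m=cv2.dilate((im>thr).astype(np.uint8),np.ones((3,3)))
    n,l,s,_=cv2.connectedComponentsWithStats(m); k=1+np.argmax(s[1:,4])
    v,u=np.nonzero((l==k)&(im>thr))
    P=ray(p,u+u0,v+v0,z)[:,:2]*1000
    (x,y),(w,h),a=cv2.minAreaRect(P.astype(np.float32))
    if w>h: w,h,a=h,w,a-90
    return dict(ctr=[round(x,1),round(y,1)],wh=[round(w,1),round(h,1)],longdir=round((a+90)%180,1),n=len(u))
E
python3 - <<'E'
from h import *
p=imaging.get_image("top")
print("tw",[seg(p,(105,225,165,252),.005,t) for t in (50,70,90)])
print("stir",seg(p,(185,238,208,256),.006,110))
print("pen",seg(p,(218,225,276,252),.008,70))
print("steel",seg(p,(330,170,415,232),.01,100), "btray",seg(p,(165,165,236,220),.018,70))
p["extrinsics"]; print(np.round(p["extrinsics"],2).tolist(), np.round(p["intrinsics"],0).tolist())
for u,v in((197,182),(203,205),(193,195)): print(ray(p,u,v,.018).round(3))
print("drop ray z=.07",ray(p,359,253,.08).round(3))
E
```

```text
tw [{'ctr': [454.3, 361.6], 'wh': [52.9, 131.6], 'longdir': 81.3, 'n': 179}, {'ctr': [444.7, 360.0], 'wh': [16.8, 119.1], 'longdir': 81.5, 'n': 121}, {'ctr': [443.7, 350.0], 'wh': [16.6, 99.2], 'longdir': 82.5, 'n': 56}]
stir {'ctr': [415.5, 166.9], 'wh': [9.1, 27.7], 'longdir': 89.5, 'n': 36}
pen {'ctr': [441.7, 13.3], 'wh': [11.1, 137.5], 'longdir': 103.5, 'n': 168}
steel {'ctr': [551.8, -379.2], 'wh': [119.0, 210.9], 'longdir': 82.0, 'n': 2395} btray {'ctr': [580.3, 159.0], 'wh': [102.0, 172.1], 'longdir': 103.0, 'n': 1828}
[[-0.01, 0.99, -0.13, 0.42], [-1.0, -0.01, -0.0, -0.01], [-0.0, 0.13, 0.99, 1.26], [0.0, 0.0, 0.0, 1.0]] [[407.0, 0.0, 253.0], [0.0, 407.0, 193.0], [0.0, 0.0, 1.0]]
[0.614 0.165 0.018]
[0.542 0.146 0.018]
[0.573 0.177 0.018]
drop ray z=.07 [ 0.393 -0.311  0.08 ]
```

```bash
python3 -m inch '[[[0.3,-0.44,-0.1,0,0,-0.834],[0.3,-0.44,-0.1,0,0,-0.834],[0.3,-0.44,-0.1,0,0,-0.834],[0.3,-0.44,-0.1,0,0,-0.834],[0.3,-0.44,-0.1,0,0,-0.834]]]' 0.5 30
python3 -m inch '[[[0,0,0,0,0,-0.834],[0,0,0,0,0,-0.834],[0,0,0,0,0,-0.834]]]'
python3 -m inch '[[[0,0,0,0,0,-0.834],[0,0,0,0,0,-0.834],[0,0,0,0,0,-0.834]]]'
cat >> h.py <<'E'
def st():
    o=ctrl.get_obs(); x,y=o["tcp_rot"][:2]
    # closing axis angle for tool pointing down
    return np.round(np.array(o["position"])*1000,1), "close",round(np.degrees(np.arctan2(y*y-x*x,2*x*y)),1),"t",round(o["t"],2),"w",round(o["gripper_width"],3),"g",round(o["grasp_force"],1),"q6",round(o["joint_pos"][5],2)
E
python3 - <<'E'
from h import *
print(st())
p=imaging.get_image("wrist"); save(p,"w1.png"); print(np.round(p["extrinsics"],3).tolist())
print(fit(p,"tweezers"))
E
```

```text
t: 1.78
position: [0.4448, 0.3572, 0.1975]
tcp_rot: [0.43, 0.903, -0.001, -0.0]
wrist_force: [-0.3, 0.7, 1.1]
gripper_width: 0.5
grasp_force: 0.0
t: 2.15
position: [0.4436, 0.3605, 0.1987]
tcp_rot: [0.607, 0.795, 0.0, -0.0]
wrist_force: [0.1, -0.3, 1.1]
gripper_width: 0.499
grasp_force: 0.0
t: 2.52
position: [0.4434, 0.3607, 0.1987]
tcp_rot: [0.758, 0.652, 0.0, -0.0]
wrist_force: [0.0, -0.2, -0.7]
gripper_width: 0.5
grasp_force: 0.0
(array([443.4, 360.7, 198.7]), 'close', np.float64(-8.6), 't', 2.52, 'w', 0.5, 'g', 0.0, 'q6', np.float64(0.74))
[[0.989, 0.139, 0.047, 0.455], [-0.147, 0.937, 0.316, 0.442], [-0.0, -0.319, 0.948, 0.324], [0.0, 0.0, 0.0, 1.0]]
None
```

View pics/w1.png

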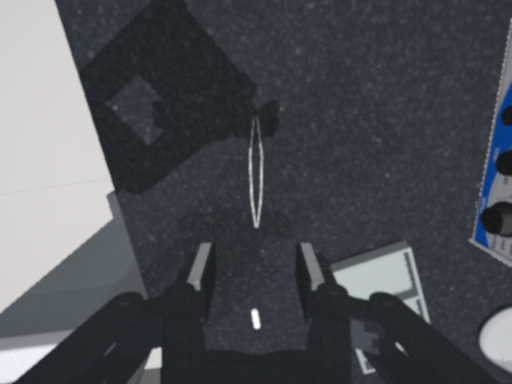

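The wrist view shows the tweezers at (256,172), nearly vertical from (255,117) to (257,227), with the stir bar at (255,318). I'll measure them here.

```bash
python3 - <<'E'
from h import *
p=imaging.get_image("wrist")
print([seg(p,(235,105,282,235),.006,t) for t in (100,120,140)])
print([ray(p,256,v,.006).round(4) for v in (117,172,227)])
print(seg(p,(240,300,270,338),.006,150))
E
```

```text
[{'ctr': [440.6, 347.7], 'wh': [15.4, 100.2], 'longdir': 82.1, 'n': 566}, {'ctr': [440.9, 347.1], 'wh': [14.5, 99.1], 'longdir': 82.1, 'n': 480}, {'ctr': [441.0, 347.2], 'wh': [14.4, 96.8], 'longdir': 82.1, 'n': 387}]
[array([0.4523, 0.4216, 0.006 ]), array([0.4439, 0.3636, 0.006 ]), array([0.4343, 0.298 , 0.006 ])]
{'ctr': [414.6, 167.7], 'wh': [9.5, 31.2], 'longdir': 88.6, 'n': 134}
```

```bash
python3 -m inch '[[[0,0,-0.25,0,0,0.01],[0,0,-0.25,0,0,0.01],[0,0,-0.355,0,0,0.02],[0,0,-0.355,0,0,0.02]]]'
python3 -m inch '[[[0,0,0,0,0,0],[0,0,0,0,0,0],[0,0,0,0,0,0],[0,0,0,0,0,0],[0,0,0,0,0,0]]]' 0 30
python3 -m inch '[[[0,0,0.2,0,0,0],[0,0,0.25,0,0,0],[0,0,0.3,0,0,0],[0,0,0.3,0,0,0]]]'
python3 -c "
from h import *
print(st()); save(imaging.get_image('wrist'),'w2.png')"
```

```text
t: 3.18
position: [0.4433, 0.3599, 0.0191]
tcp_rot: [0.754, 0.657, -0.001, -0.0]
wrist_force: [-0.1, 0.6, -0.3]
gripper_width: 0.505
grasp_force: 0.0
t: 3.8
position: [0.4439, 0.3601, 0.0214]
tcp_rot: [0.755, 0.656, 0.0, -0.0]
wrist_force: [-1.5, 0.2, 3.4]
gripper_width: 0.124
grasp_force: 30.1
t: 4.3
position: [0.445, 0.3606, 0.1736]
tcp_rot: [0.754, 0.656, 0.003, 0.0]
wrist_force: [0.5, -0.1, -0.4]
gripper_width: 0.132
grasp_force: 29.7
(array([445. , 360.6, 173.6]), 'close', np.float64(-8.0), 't', 4.3, 'w', 0.132, 'g', 29.7, 'q6', np.float64(0.73))
```

View pics/w2.png

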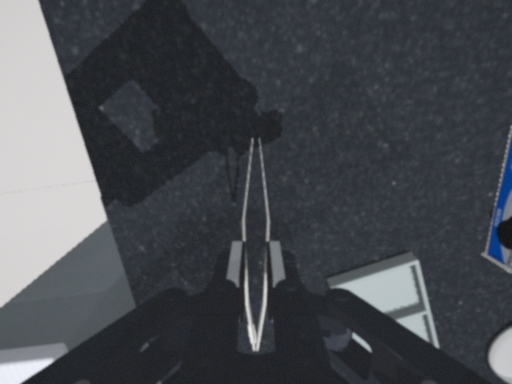

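The tweezers are gripped at mid-length between the pads (256,262). Carrying them to the steel tray.

```bash
python3 -m inch '[[[0.02,-0.12,0,0,0,0],[0.04,-0.24,0,0,0,0],[0.05,-0.36,0,0,0,0],[0.07,-0.48,0,0,0,0],[0.08,-0.6,0,0,0,0],[0.087,-0.72,0,0,0,0],[0.087,-0.738,0,0,0,0]]]'
python3 -m inch '[[[0.02,-0.12,0,0,0,0],[0.04,-0.24,0,0,0,0],[0.05,-0.36,0,0,0,0],[0.07,-0.48,0,0,0,0],[0.08,-0.6,0,0,0,0],[0.087,-0.7,0,0,0,0],[0.087,-0.737,0,0,0,0],[0.087,-0.737,0,0,0,0],[0.087,-0.737,0,0,0,0]]]'
python3 - <<'E'
from h import *
print(st())
p=imaging.get_image("wrist"); save(p,"w3.png")
print(fit(p,"instrument_tray"))
E
```

```text
t: 5.22
position: [0.4856, -0.012, 0.1678]
tcp_rot: [0.756, 0.654, -0.002, -0.002]
wrist_force: [-0.1, -0.6, -0.1]
gripper_width: 0.133
grasp_force: 29.7
t: 6.35
position: [0.5307, -0.3756, 0.1698]
tcp_rot: [0.754, 0.657, 0.0, -0.001]
wrist_force: [-0.4, -0.3, -0.5]
gripper_width: 0.13
grasp_force: 29.7
(array([ 530.7, -375.6,  169.8]), 'close', np.float64(-7.9), 't', 6.35, 'w', 0.13, 'g', 29.7, 'q6', np.float64(-0.56))
{'conf': 0.75, 'ctr': [550, -382], 'med': array([ 555., -361.,    3.]), 'wh': [123, 210], 'longdir': 82.4, 'zmax': 12, 'n': 20178}
```

View pics/w3.png

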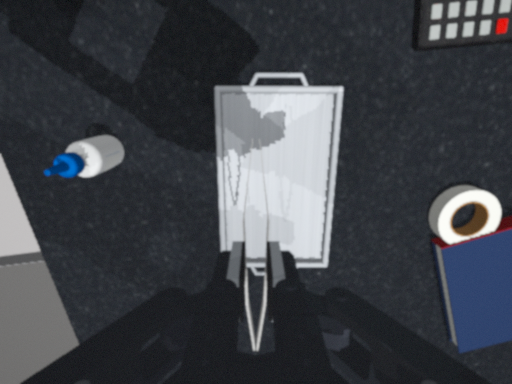

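The tray sits between (217,88) and (342,267), and the tweezers hang over its left half, aligned with its length. Lowering them.

```bash
python3 -m inch '[[[0,-0.008,-0.12,0,0,0],[0,-0.008,-0.22,0,0,0],[0,-0.008,-0.27,0,0,0],[0,-0.008,-0.286,0,0,0],[0,-0.008,-0.286,0,0,0]]]'
python3 -m inch '[[[0,0,0,0,0,0],[0,0,0,0,0,0],[0,0,0,0,0,0]]]' 0.32
python3 -m inch '[[[0,0,0.1,0,0,0],[0,0,0.2,0,0,0],[0.06,0,0.28,0,0,0],[0.06,0,0.28,0,0,0]]]'
python3 - <<'E'
from h import *
print(st())
p=imaging.get_image("top")
print(fit(p,"instrument_tray"))
save({"pixels":cv2.resize(p["pixels"][150:290,280:440],None,fx=4,fy=4)},"t2.png")
E
```

```text
t: 7.08
position: [0.5311, -0.3812, 0.0284]
tcp_rot: [0.754, 0.657, 0.0, 0.0]
wrist_force: [-0.1, -0.2, 0.0]
gripper_width: 0.129
grasp_force: 29.7
t: 7.45
position: [0.5311, -0.3821, 0.0289]
tcp_rot: [0.755, 0.656, 0.0, 0.001]
wrist_force: [-0.0, -0.4, 0.7]
gripper_width: 0.323
grasp_force: 0.0
t: 7.95
position: [0.5642, -0.3834, 0.1741]
tcp_rot: [0.754, 0.657, 0.001, 0.005]
wrist_force: [-0.4, -0.8, -0.7]
gripper_width: 0.323
grasp_force: 0.0
(array([ 564.2, -383.4,  174.1]), 'close', np.float64(-7.9), 't', 7.95, 'w', 0.323, 'g', 0.0, 'q6', np.float64(-0.54))
{'conf': 0.7, 'ctr': [558, -350], 'med': array([ 562., -344.,    3.]), 'wh': [120, 147], 'longdir': 83.6, 'zmax': 14, 'n': 1448}
```

View pics/t2.png

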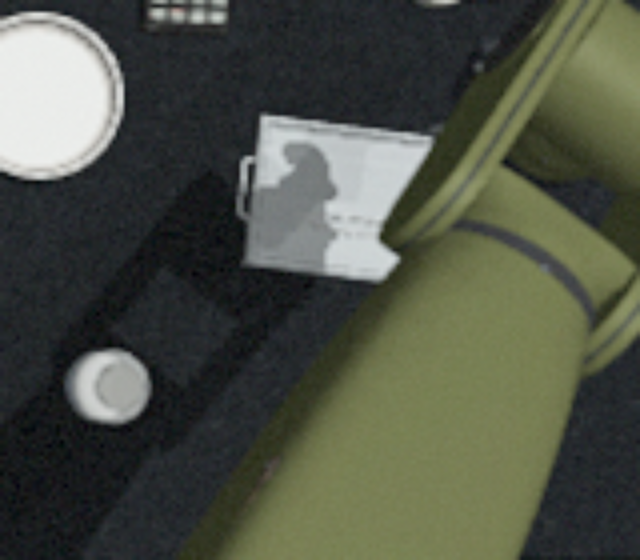

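```bash
python3 -m inch '[[[-0.03,0.12,0,0,0,0.1],[-0.07,0.24,0,0,0,0.2],[-0.1,0.36,0,0,0,0.3],[-0.14,0.48,0,0,0,0.45],[-0.18,0.6,0,0,0,0.6],[-0.22,0.72,0,0,0,0.744],[-0.244,0.792,0,0,0,0.744],[-0.244,0.792,0,0,0,0.744],[-0.244,0.792,0,0,0,0.744]]]' 0.4
python3 - <<'E'
from h import *
print(st())
p=imaging.get_image("wrist")
print(fit(p,"ball_pen"))
t=imaging.get_image("top")
save({"pixels":np.hstack([p["pixels"][:,100:420],cv2.resize(t["pixels"][150:246,290:410],None,fx=4,fy=4)])},"w4.png")
E
```

```text
t: 9.18
position: [0.4379, 0.0141, 0.1665]
tcp_rot: [0.62, 0.785, -0.001, -0.001]
wrist_force: [0.5, -0.0, 0.3]
gripper_width: 0.399
grasp_force: 0.0
(array([437.9,  14.1, 166.5]), 'close', np.float64(13.4), 't', 9.18, 'w', 0.399, 'g', 0.0, 'q6', np.float64(-0.32))
{'conf': 0.59, 'ctr': [440, 14], 'med': array([438.,  25.,   8.]), 'wh': [10, 134], 'longdir': 103.4, 'zmax': 11, 'n': 1166}
```

View pics/w4.png

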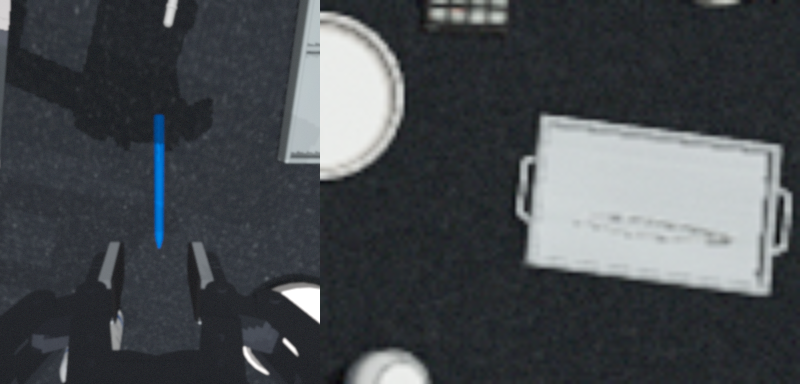

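The tweezers lie lengthwise in the front half of the steel tray. The pen at (159,180) is vertical between the pads and needs only a 2 mm correction.

```bash
python3 -m inch '[[[0.004,0,-0.12,0,0,0],[0.004,0,-0.22,0,0,0],[0.004,0,-0.294,0,0,0],[0.004,0,-0.294,0,0,0]]]'
python3 -m inch '[[[0,0,0,0,0,0],[0,0,0,0,0,0],[0,0,0,0,0,0],[0,0,0,0,0,0],[0,0,0,0,0,0]]]' 0 30
python3 -m inch '[[[0,0,0.1,0,0,0],[0,0,0.2,0,0,0],[0,0,0.3,0,0,0],[0,0,0.3,0,0,0]]]'
python3 -c "
from h import *
print(st())"
```

```text
t: 9.82
position: [0.4401, 0.0135, 0.0191]
tcp_rot: [0.621, 0.784, -0.001, -0.001]
wrist_force: [0.0, 0.2, 1.0]
gripper_width: 0.403
grasp_force: 0.0
t: 10.45
position: [0.441, 0.0143, 0.0213]
tcp_rot: [0.62, 0.785, 0.0, 0.0]
wrist_force: [-0.0, -1.3, 3.9]
gripper_width: 0.095
grasp_force: 31.8
t: 10.95
position: [0.4436, 0.0142, 0.1759]
tcp_rot: [0.62, 0.785, 0.003, 0.004]
wrist_force: [-0.3, -0.4, -1.3]
gripper_width: 0.094
grasp_force: 31.5
(array([443.6,  14.2, 175.9]), 'close', np.float64(13.4), 't', 10.95, 'w', 0.094, 'g', 31.5, 'q6', np.float64(-0.32))
```

```bash
python3 -m inch '[[[0.04,-0.12,0,0,0,-0.1],[0.08,-0.24,0,0,0,-0.2],[0.12,-0.36,0,0,0,-0.35],[0.16,-0.48,0,0,0,-0.5],[0.2,-0.6,0,0,0,-0.6],[0.24,-0.7,0,0,0,-0.747],[0.26,-0.795,0,0,0,-0.747],[0.26,-0.795,0,0,0,-0.747],[0.26,-0.795,0,0,0,-0.747]]]'
python3 - <<'E'
from h import *
print(st())
p=imaging.get_image("wrist"); save(p,"w5.png"); print(fit(p,"tweezers"))
E
```

```text
t: 12.08
position: [0.5699, -0.3822, 0.1688]
tcp_rot: [0.755, 0.656, -0.0, -0.002]
wrist_force: [1.1, 0.9, -1.0]
gripper_width: 0.093
grasp_force: 31.5
(array([ 569.9, -382.2,  168.8]), 'close', np.float64(-8.1), 't', 12.07, 'w', 0.093, 'g', 31.5, 'q6', np.float64(-0.53))
{'conf': 0.82, 'ctr': [522, -420], 'med': array([ 522., -411.,   11.]), 'wh': [4, 43], 'longdir': 91.4, 'zmax': 13, 'n': 56}
```

View pics/w5.png

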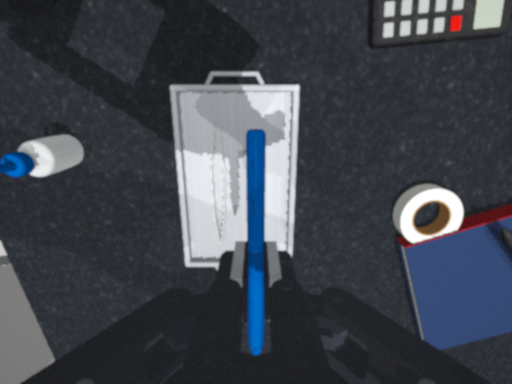

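The tweezers (220,190) lie in the left half of the tray, and the held pen (256,240) is over the right half. Lowering the pen.

```bash
python3 -m inch '[[[0.002,0,-0.12,0,0,0],[0.002,0,-0.22,0,0,0],[0.002,0,-0.275,0,0,0],[0.002,0,-0.291,0,0,0],[0.002,0,-0.291,0,0,0]]]'
python3 -m inch '[[[0,0,0,0,0,0],[0,0,0,0,0,0],[0,0,0,0,0,0]]]' 0.26
python3 -m inch '[[[0,0,0.1,0,0,0],[0,0,0.2,0,0,0],[0,0,0.28,0,0,0],[0,0,0.28,0,0,0]]]'
python3 - <<'E'
from h import *
print(st())
p=imaging.get_image("wrist"); print(fit(p,"ball_pen"));b=imaging.boxes_of(p,"dropper_bottle");print(b[:1])
print(fit(p,"dropper_bottle"),fit(p,"tweezers"))
E
```

```text
t: 12.8
position: [0.5721, -0.3821, 0.026]
tcp_rot: [0.755, 0.656, 0.0, 0.0]
wrist_force: [-1.2, -0.1, -0.0]
gripper_width: 0.094
grasp_force: 31.5
t: 13.18
position: [0.5719, -0.3832, 0.0258]
tcp_rot: [0.755, 0.656, 0.0, 0.0]
wrist_force: [-0.5, -0.2, -0.2]
gripper_width: 0.258
grasp_force: 0.0
t: 13.68
position: [0.5739, -0.3849, 0.1713]
tcp_rot: [0.755, 0.656, 0.001, 0.005]
wrist_force: [0.7, -0.4, 0.1]
gripper_width: 0.261
grasp_force: 0.0
(array([ 573.9, -384.9,  171.3]), 'close', np.float64(-8.1), 't', 13.68, 'w', 0.261, 'g', 0.0, 'q6', np.float64(-0.53))
None
[{'location': [0.3967, -0.321, 0.0473], 'confidence': 0.71}]
{'conf': 0.73, 'ctr': [361, -326], 'med': array([ 398., -324.,   49.]), 'wh': [32, 89], 'longdir': 2.7, 'zmax': 76, 'n': 2402} {'conf': 0.97, 'ctr': [528, -405], 'med': array([ 522., -421.,   10.]), 'wh': [13, 73], 'longdir': 82.5, 'zmax': 13, 'n': 119}
```

```bash
cat >> h.py <<'E'
from scipy.optimize import least_squares
def circ(p,name,r,z0,z1):
    o=imaging.outline_of(p,name)
    if not o: return None
    m=cv2.erode(o[0]["pixels"].astype(np.uint8),np.ones((3,3)))>0
    c=cloud(p)[m&(p["range_z"]>0)]*1000; c=c[(c[:,2]>z0)&(c[:,2]<z1)]
    cam=np.array(p["extrinsics"])[:2,3]*1000; d=c[:,:2].mean(0)-cam
    s=least_squares(lambda q:np.hypot(*(c[:,:2]-q).T)-r,c[:,:2].mean(0)+d/np.linalg.norm(d)*r,loss="soft_l1",f_scale=2)
    return s.x.round(1),len(c),round(np.abs(s.fun).mean(),2),o[0]["confidence"]
E
python3 - <<'E'
from h import *
p=imaging.get_image("wrist")
print(circ(p,"dropper_bottle",15.5,8,42),circ(p,"dropper_bottle",9.5,61,72))
print(circ(p,"tall_bottle",26.5,10,72))
p=imaging.get_image("top")
print(fit(p,"ball_pen"),fit(p,"tall_bottle"))
q=imaging.get_image("side")
print(circ(q,"dropper_bottle",15.5,8,42),circ(q,"tall_bottle",26.5,10,72))
E
```

```text
(array([ 388.9, -325.2]), 783, np.float64(0.32), 0.95) (array([ 388.3, -325. ]), 285, np.float64(0.65), 0.95)
None
None {'conf': 0.71, 'ctr': [416, -165], 'med': array([ 415., -160.,   88.]), 'wh': [50, 52], 'longdir': 90.4, 'zmax': 121, 'n': 286}
(array([ 389.1, -324.6]), 53, np.float64(0.48), 0.59) (array([ 412.3, -166.1]), 211, np.float64(0.62), 0.83)
```

```bash
python3 -m inch '[[[-0.1,0.03,0,0,0,0],[-0.2,0.06,0,0,0,0],[-0.3,0.1,0,0,0,0],[-0.366,0.116,0,0,0,0],[-0.366,0.116,0,0,0,0],[-0.366,0.116,0,0,0,0]]]' 0.65 25
python3 -c "
from h import *
print(st())"
```

```text
t: 15.18
position: [0.3893, -0.3256, 0.166]
tcp_rot: [0.755, 0.656, 0.0, 0.001]
wrist_force: [-0.1, 0.2, 0.5]
gripper_width: 0.652
grasp_force: 0.0
(array([ 389.3, -325.6,  166. ]), 'close', np.float64(-8.1), 't', 15.18, 'w', 0.652, 'g', 0.0, 'q6', np.float64(-0.66))
```

```bash
python3 -m inch '[[[0,0,-0.08,0,0,0],[0,0,-0.16,0,0,0],[0,0,-0.22,0,0,0],[0,0,-0.244,0,0,0],[0,0,-0.244,0,0,0]]]'
python3 -m inch '[[[0,0,0,0,0,0],[0,0,0,0,0,0],[0,0,0,0,0,0],[0,0,0,0,0,0],[0,0,0,0,0,0]]]' 0.2 25
python3 -m inch '[[[0,0,0.03,0,0,0],[0,0,0.08,0,0,0],[0,0,0.14,0,0,0],[0,0,0.2,0,0,0],[0,0,0.26,0,0,0],[0,0,0.32,0,0,0],[0,0,0.32,0,0,0]]]'
python3 - <<'E'
from h import *
print(st())
p=imaging.get_image("wrist");q=imaging.get_image("side");save({"pixels":np.hstack([p["pixels"][:,100:420],q["pixels"][100:,100:400][:,:].copy() if 0 else cv2.resize(q["pixels"][180:372,80:300],None,fx=2,fy=2)])},"w6.png")
E
```

```text
t: 15.8
position: [0.3891, -0.3252, 0.0429]
tcp_rot: [0.755, 0.656, -0.0, -0.001]
wrist_force: [-0.6, 0.2, 0.1]
gripper_width: 0.646
grasp_force: 0.0
t: 16.42
position: [0.3898, -0.3262, 0.0451]
tcp_rot: [0.755, 0.656, 0.0, 0.002]
wrist_force: [0.1, 0.6, 5.9]
gripper_width: 0.356
grasp_force: 25.3
t: 17.3
position: [0.3896, -0.3261, 0.2067]
tcp_rot: [0.755, 0.656, 0.0, 0.003]
wrist_force: [-0.6, 0.5, 0.1]
gripper_width: 0.351
grasp_force: 25.0
(array([ 389.6, -326.1,  206.7]), 'close', np.float64(-8.1), 't', 17.3, 'w', 0.351, 'g', 25.0, 'q6', np.float64(-0.66))
```

View pics/w6.png

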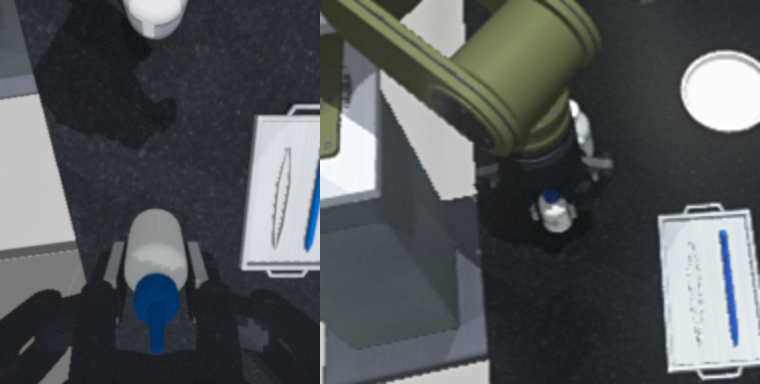

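The dropper bottle is held upright between the pads (155,260), and the pen and tweezers lie side by side on the steel tray's floor. Moving to the smaller bay.

```bash
python3 -m inch '[[[0.03,0.1,0,0,0,0],[0.06,0.2,0,0,0,0],[0.1,0.3,0,0,0,0],[0.14,0.41,0,0,0,0],[0.181,0.53,0,0,0,0]]]'
python3 -m inch '[[[0.03,0.1,0,0,0,0],[0.06,0.2,0,0,0,0],[0.1,0.3,0,0,0,0],[0.14,0.4,0,0,0,0],[0.17,0.48,0,0,0,0],[0.181,0.531,0,0,0,0],[0.181,0.531,0,0,0,0],[0.181,0.531,0,0,0,0]]]'
python3 - <<'E'
from h import *
print(st())
p=imaging.get_image("wrist");save(p,"w7.png"); print(fit(p,"bottle_tray"))
t=imaging.get_image("top"); print(fit(t,"tall_bottle"))
E
```

```text
t: 18.02
position: [0.4781, -0.0591, 0.2013]
tcp_rot: [0.755, 0.655, -0.001, -0.001]
wrist_force: [0.3, -1.3, -0.3]
gripper_width: 0.347
grasp_force: 24.9
t: 19.02
position: [0.5685, 0.2037, 0.2017]
tcp_rot: [0.755, 0.656, -0.001, -0.0]
wrist_force: [-0.2, 0.8, 0.0]
gripper_width: 0.35
grasp_force: 24.9
(array([568.5, 203.7, 201.7]), 'close', np.float64(-8.1), 't', 19.02, 'w', 0.35, 'g', 24.9, 'q6', np.float64(0.4))
{'conf': 0.69, 'ctr': [577, 159], 'med': array([587., 189.,   4.]), 'wh': [105, 169], 'longdir': 102.1, 'zmax': 18, 'n': 8853}
{'conf': 0.55, 'ctr': [416, -165], 'med': array([ 415., -160.,   88.]), 'wh': [50, 51], 'longdir': 106.8, 'zmax': 121, 'n': 281}
```

View pics/w7.png

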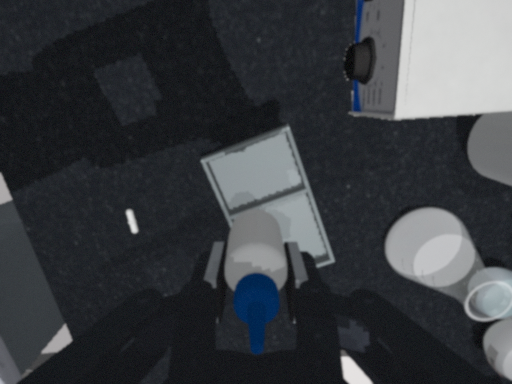

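The tray's divider runs from (228,215) to (305,187). The upper bay (+y), centred near (257,172), is the smaller one. I'll convert those points to world positions as a check.

```bash
python3 - <<'E'
from h import *
p=imaging.get_image("wrist")
for u,v in ((203,160),(288,128),(304,187),(229,215),(332,264)): print(ray(p,u,v,.018).round(3))
print(fit(p,"tall_bottle"),fit(p,"stir_bar"),seg(p,(115,200,150,245),.006,150),st())
E
```

```text
[0.516 0.229 0.018]
[0.609 0.25  0.018]
[0.619 0.184 0.018]
[0.533 0.163 0.018]
[0.644 0.083 0.018]
{'conf': 0.29, 'ctr': [569, 209], 'med': array([570., 213., 211.]), 'wh': [25, 31], 'longdir': 172.5, 'zmax': 250, 'n': 6004} {'conf': 0.74, 'ctr': [413, 165], 'med': array([416., 167.,   6.]), 'wh': [10, 32], 'longdir': 89.2, 'zmax': 9, 'n': 159} {'ctr': [414.5, 166.5], 'wh': [7.9, 28.8], 'longdir': 89.6, 'n': 144} (array([569.4, 203.9, 203.5]), 'close', np.float64(-8.1), 't', 19.38, 'w', 0.352, 'g', 25.0, 'q6', np.float64(0.4))
```

The bay's corners average to (569,206), which matches the current position. Setting the dropper bottle down.

```bash
python3 -m inch '[[[0,0.003,-0.08,0,0,0],[0,0.003,-0.16,0,0,0],[0,0.003,-0.23,0,0,0],[0,0.003,-0.28,0,0,0],[0,0.003,-0.298,0,0,0],[0,0.003,-0.306,0,0,0],[0,0.003,-0.306,0,0,0]]]'
python3 -c "
from h import *
print(st())"
```

```text
t: 20.25
position: [0.5701, 0.2061, 0.0513]
tcp_rot: [0.755, 0.656, 0.001, 0.0]
wrist_force: [0.0, -0.1, 0.5]
gripper_width: 0.351
grasp_force: 24.9
(array([570.1, 206.1,  51.3]), 'close', np.float64(-8.1), 't', 20.25, 'w', 0.351, 'g', 24.9, 'q6', np.float64(0.4))
```

```bash
python3 -m inch '[[[0,0,-0.004,0,0,0],[0,0,-0.004,0,0,0]]]'
python3 -m inch '[[[0,0,0,0,0,0],[0,0,0,0,0,0],[0,0,0,0,0,0]]]' 0.6
python3 -m inch '[[[0,0,0.04,0,0,0],[0,0,0.12,0,0,0],[0,0,0.22,0,0,0],[0,0,0.3,0,0,0],[0,0,0.3,0,0,0]]]'
python3 - <<'E'
from h import *
print(st())
p=imaging.get_image("wrist"); print(circ(p,"dropper_bottle",15.5,10,46),circ(p,"dropper_bottle",9.5,65,76))
E
```

```text
t: 20.5
position: [0.57, 0.2062, 0.0492]
tcp_rot: [0.755, 0.656, 0.001, 0.0]
wrist_force: [0.4, 0.5, 1.0]
gripper_width: 0.349
grasp_force: 25.0
t: 20.88
position: [0.5694, 0.206, 0.0484]
tcp_rot: [0.755, 0.656, -0.0, -0.0]
wrist_force: [0.2, 0.7, 0.1]
gripper_width: 0.602
grasp_force: 0.0
t: 21.5
position: [0.5722, 0.2068, 0.2054]
tcp_rot: [0.755, 0.656, 0.005, 0.002]
wrist_force: [0.1, -0.7, -0.5]
gripper_width: 0.601
grasp_force: 0.0
(array([572.2, 206.8, 205.4]), 'close', np.float64(-8.0), 't', 21.5, 'w', 0.601, 'g', 0.0, 'q6', np.float64(0.4))
(array([569.2, 208.1]), 145, np.float64(0.14), 0.55) (array([569.2, 207.4]), 89, np.float64(0.67), 0.55)
```

The dropper stands upright in its bay: body and cap centres agree. Now the tall bottle.

```bash
python3 -m inch '[[[-0.05,-0.12,0,0,0,0],[-0.1,-0.24,0,0,0,0],[-0.15,-0.36,0,0,0,0],[-0.2,-0.48,0,0,0,0],[-0.25,-0.6,0,0,0,0],[-0.3,-0.7,0,0,0,0],[-0.315,-0.744,0,0,0,0],[-0.315,-0.744,0,0,0,0],[-0.315,-0.744,0,0,0,0]]]' 0.95 40
python3 - <<'E'
from h import *
p=imaging.get_image("wrist"); print(st(),circ(p,"tall_bottle",26.5,10,72),circ(p,"tall_bottle",16.5,103,116))
E
```

```text
t: 22.78
position: [0.4116, -0.1652, 0.1973]
tcp_rot: [0.755, 0.656, -0.0, -0.001]
wrist_force: [-0.2, 0.7, -0.6]
gripper_width: 0.946
grasp_force: 0.0
(array([ 411.9, -165. ,  197.5]), 'close', np.float64(-8.0), 't', 22.82, 'w', 0.948, 'g', 0.0, 'q6', np.float64(-0.36)) (array([ 412.1, -165.7]), 510, np.float64(0.16), 0.72) (array([ 411.9, -166.3]), 212, np.float64(0.22), 0.72)
```

```bash
python3 -m inch '[[[0,-0.002,-0.08,0,0,0],[0,-0.002,-0.16,0,0,0],[0,-0.002,-0.23,0,0,0],[0,-0.002,-0.26,0,0,0],[0,-0.002,-0.26,0,0,0]]]'
python3 -m inch '[[[0,0,0,0,0,0],[0,0,0,0,0,0],[0,0,0,0,0,0],[0,0,0,0,0,0],[0,0,0,0,0,0]]]' 0.4 40
python3 -c "
from h import *
print(st())"
```

```text
t: 23.55
position: [0.4116, -0.1663, 0.0677]
tcp_rot: [0.755, 0.656, -0.0, -0.001]
wrist_force: [0.4, 0.0, 0.1]
gripper_width: 0.949
grasp_force: 0.0
t: 24.18
position: [0.4131, -0.1677, 0.0704]
tcp_rot: [0.755, 0.656, 0.001, 0.001]
wrist_force: [-1.9, 1.2, 5.8]
gripper_width: 0.597
grasp_force: 41.9
(array([ 413.1, -167.7,   70.4]), 'close', np.float64(-8.1), 't', 24.18, 'w', 0.597, 'g', 41.9, 'q6', np.float64(-0.37))
```

```bash
python3 -m inch '[[[0,0,0.04,0,0,0],[0,0,0.1,0,0,0],[0,0,0.17,0,0,0],[0,0,0.22,0,0,0],[0,0,0.22,0,0,0]]]'
python3 -m inch '[[[0.06,0.1,0,0,0,0],[0.12,0.2,0,0,0,0],[0.18,0.3,0,0,0,0],[0.24,0.4,0,0,0,0],[0.3,0.5,0,0,0,0],[0.34,0.56,0,0,0,0],[0.354,0.582,0,0,0,0],[0.354,0.582,0,0,0,0],[0.354,0.582,0,0,0,0]]]'
python3 - <<'E'
from h import *
p=imaging.get_image("wrist"); print(st()); save(p,"w8.png")
E
```

```text
t: 24.8
position: [0.4131, -0.1677, 0.1807]
tcp_rot: [0.755, 0.656, 0.001, 0.003]
wrist_force: [0.2, -0.1, -2.2]
gripper_width: 0.598
grasp_force: 43.1
t: 25.92
position: [0.5881, 0.1229, 0.1775]
tcp_rot: [0.755, 0.655, -0.001, -0.0]
wrist_force: [-0.2, -0.3, -2.8]
gripper_width: 0.597
grasp_force: 43.1
(array([588.2, 122.8, 177.9]), 'close', np.float64(-8.1), 't', 25.98, 'w', 0.596, 'g', 43.1, 'q6', np.float64(0.26))
```

View pics/w8.png

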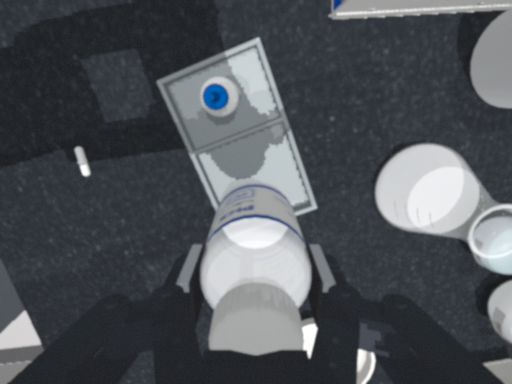

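The dropper stands in the small bay (218,97), and the tall bottle is held above the larger bay. Lowering it.

```bash
python3 -m inch '[[[0,0.002,-0.06,0,0,0],[0,0.002,-0.12,0,0,0],[0,0.002,-0.17,0,0,0],[0,0.002,-0.195,0,0,0],[0,0.002,-0.203,0,0,0],[0,0.002,-0.203,0,0,0]]]'
python3 -m inch '[[[0,0,-0.002,0,0,0],[0,0,-0.004,0,0,0],[0,0,-0.004,0,0,0]]]'
```

```text
t: 26.72
position: [0.5894, 0.1248, 0.0777]
tcp_rot: [0.755, 0.656, 0.001, 0.0]
wrist_force: [0.2, -0.2, -2.3]
gripper_width: 0.598
grasp_force: 43.1
t: 27.1
position: [0.589, 0.1251, 0.0751]
tcp_rot: [0.755, 0.656, 0.0, 0.0]
wrist_force: [-0.0, -0.0, -1.5]
gripper_width: 0.598
grasp_force: 43.1
```

```bash
python3 -m inch '[[[0,0,-0.002,0,0,0],[0,0,-0.002,0,0,0]]]'
python3 -m inch '[[[0,0,0,0,0,0],[0,0,0,0,0,0],[0,0,0,0,0,0]]]' 0.9
python3 -m inch '[[[0,0,0.04,0,0,0],[0,0,0.12,0,0,0],[0,0,0.22,0,0,0],[0,0,0.25,0,0,0],[0,0,0.25,0,0,0]]]'
python3 - <<'E'
from h import *
print(st())
p=imaging.get_image("wrist"); print(circ(p,"tall_bottle",26.5,10,76),circ(p,"tall_bottle",16.5,107,120))
E
```

```text
t: 27.35
position: [0.5892, 0.1251, 0.0745]
tcp_rot: [0.755, 0.656, 0.0, 0.0]
wrist_force: [-2.5, -0.3, 2.4]
gripper_width: 0.599
grasp_force: 43.5
t: 27.72
position: [0.5891, 0.125, 0.0739]
tcp_rot: [0.755, 0.656, 0.0, 0.0]
wrist_force: [0.8, -0.2, -0.2]
gripper_width: 0.901
grasp_force: 0.0
t: 28.35
position: [0.5898, 0.1251, 0.2012]
tcp_rot: [0.755, 0.656, 0.002, 0.001]
wrist_force: [-0.3, -0.2, -0.4]
gripper_width: 0.898
grasp_force: 0.0
(array([589.8, 125.1, 201.2]), 'close', np.float64(-8.0), 't', 28.35, 'w', 0.898, 'g', 0.0, 'q6', np.float64(0.26))
(array([588.2, 127.1]), 501, np.float64(0.16), 0.7) (array([588.2, 126.5]), 206, np.float64(0.26), 0.7)
```

```bash
python3 -m inch '[[[-0.1,0.02,0,0,0,0.1],[-0.2,0.04,0,0,0,0.2],[-0.3,0.07,0,0,0,0.255],[-0.349,0.084,0,0,0,0.255],[-0.349,0.084,0,0,0,0.255],[-0.349,0.084,0,0,0,0.255]]]' 0.4 30
python3 - <<'E'
from h import *
p=imaging.get_image("wrist"); print(st(),fit(p,"stir_bar"))
E
```

```text
t: 29.25
position: [0.4146, 0.1668, 0.198]
tcp_rot: [0.712, 0.702, -0.001, -0.0]
wrist_force: [0.5, -0.4, 0.2]
gripper_width: 0.398
grasp_force: 0.0
(array([414.9, 166.7, 198.3]), 'close', np.float64(-0.8), 't', 29.3, 'w', 0.402, 'g', 0.0, 'q6', np.float64(0.28)) {'conf': 0.45, 'ctr': [414, 167], 'med': array([414., 167.,   6.]), 'wh': [7, 27], 'longdir': 89.4, 'zmax': 8, 'n': 156}
```

```bash
python3 -m inch '[[[0,0,-0.12,0,0,0],[0,0,-0.24,0,0,0],[0,0,-0.33,0,0,0],[0,0,-0.356,0,0,0],[0,0,-0.356,0,0,0]]]'
python3 -m inch '[[[0,0,0,0,0,0],[0,0,0,0,0,0],[0,0,0,0,0,0],[0,0,0,0,0,0],[0,0,0,0,0,0]]]' 0 30
python3 -m inch '[[[0,0,0.12,0,0,0],[0,0,0.24,0,0,0],[0,0,0.3,0,0,0],[0,0,0.3,0,0,0]]]'
python3 -c "
from h import *
print(st())"
```

```text
t: 29.98
position: [0.4148, 0.1668, 0.0207]
tcp_rot: [0.712, 0.702, -0.001, -0.0]
wrist_force: [0.4, 0.8, 0.9]
gripper_width: 0.401
grasp_force: 0.0
t: 30.6
position: [0.4164, 0.1675, 0.023]
tcp_rot: [0.712, 0.703, 0.002, 0.001]
wrist_force: [0.6, -0.8, 6.9]
gripper_width: 0.054
grasp_force: 30.2
t: 31.1
position: [0.4162, 0.1676, 0.1744]
tcp_rot: [0.712, 0.703, 0.003, 0.002]
wrist_force: [0.3, 0.6, -0.4]
gripper_width: 0.054
grasp_force: 29.3
(array([416.2, 167.6, 174.4]), 'close', np.float64(-0.7), 't', 31.1, 'w', 0.054, 'g', 29.3, 'q6', np.float64(0.28))
```

```bash
python3 - <<'E'
from h import *
p=imaging.get_image("wrist"); print(fit(p,"stir_bar")); save({"pixels":cv2.resize(p["pixels"][190:384,180:340],None,fx=3,fy=3)},"w9.png")
E
```

```text
{'conf': 0.76, 'ctr': [416, 168], 'med': array([416., 170., 158.]), 'wh': [7, 30], 'longdir': 89.7, 'zmax': 165, 'n': 449}
```

View pics/w9.png

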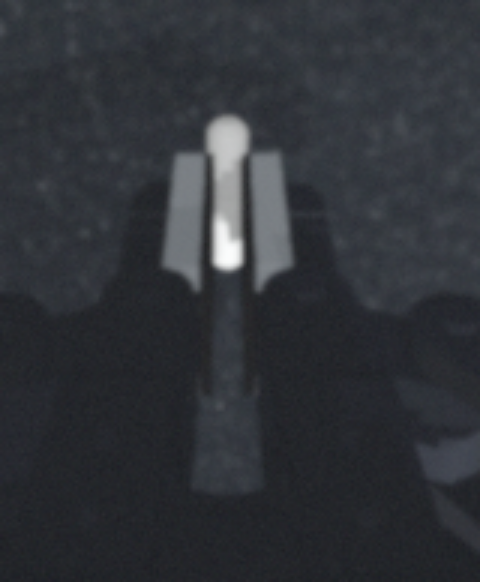

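The stir bar is held at (228,195) in the crop, with its underside about 23 mm below the TCP. Taking it to the dish.

```bash
python3 -m inch '[[[0.07,-0.09,0,0,0,0],[0.14,-0.18,0,0,0,0],[0.21,-0.27,0,0,0,0],[0.28,-0.36,0,0,0,0],[0.35,-0.45,0,0,0,0],[0.42,-0.54,0,0,0,0],[0.45,-0.577,0,0,0,0],[0.45,-0.577,0,0,0,0],[0.45,-0.577,0,0,0,0]]]'
python3 - <<'E'
from h import *
p=imaging.get_image("wrist"); print(st(),fit(p,"dish"))
E
```

```text
t: 32.33
position: [0.638, -0.1206, 0.1685]
tcp_rot: [0.712, 0.703, -0.001, -0.002]
wrist_force: [0.2, -0.6, -0.4]
gripper_width: 0.055
grasp_force: 29.3
(array([ 638.2, -120.4,  169.2]), 'close', np.float64(-0.7), 't', 32.38, 'w', 0.058, 'g', 29.3, 'q6', np.float64(-0.26)) {'conf': 0.69, 'ctr': [636, -121], 'med': array([ 637., -120.,    4.]), 'wh': [127, 128], 'longdir': 167.8, 'zmax': 20, 'n': 12945}
```

```bash
python3 -m inch '[[[0,0,-0.12,0,0,0],[0,0,-0.22,0,0,0],[0,0,-0.27,0,0,0],[0,0,-0.282,0,0,0],[0,0,-0.282,0,0,0]]]'
python3 -m inch '[[[0,0,0,0,0,0],[0,0,0,0,0,0],[0,0,0,0,0,0]]]' 0.3
python3 -m inch '[[[0,0,0.1,0,0,0],[0,0,0.22,0,0,0],[0,0,0.34,0,0,0],[0,0,0.4,0,0,0],[0,0,0.4,0,0,0]]]'
python3 -m inch '[[[-0.1,0.1,0,0,0,0],[-0.2,0.2,0,0,0,0],[-0.3,0.3,0,0,0,0],[-0.4,0.4,0,0,0,0],[-0.45,0.5,0,0,0,0],[-0.45,0.6,0,0,0,0],[-0.45,0.7,0,0,0,0],[-0.45,0.8,0,0,0,0],[-0.45,0.8,0,0,0,0],[-0.45,0.8,0,0,0,0]]]'
python3 - <<'E'
from h import *
print(st())
p=imaging.get_image("top"); save({"pixels":cv2.resize(p["pixels"][100:280,160:425],None,fx=3,fy=3)},"t3.png")
for n in N: print(n,fit(p,n))
E
```

```text
t: 33.05
position: [0.6397, -0.1211, 0.0306]
tcp_rot: [0.711, 0.703, 0.0, 0.0]
wrist_force: [-0.5, 0.5, -0.1]
gripper_width: 0.056
grasp_force: 29.4
t: 33.42
position: [0.6399, -0.1217, 0.0308]
tcp_rot: [0.712, 0.702, 0.0, 0.001]
wrist_force: [-0.1, -0.2, 0.1]
gripper_width: 0.3
grasp_force: 0.0
t: 34.05
position: [0.6412, -0.122, 0.2344]
tcp_rot: [0.712, 0.702, 0.002, 0.003]
wrist_force: [-0.5, -0.1, 0.1]
gripper_width: 0.299
grasp_force: 0.0
t: 35.3
position: [0.4136, 0.2779, 0.2279]
tcp_rot: [0.712, 0.703, -0.002, -0.0]
wrist_force: [0.5, -0.4, -0.5]
gripper_width: 0.303
grasp_force: 0.0
(array([413.6, 277.9, 227.9]), 'close', np.float64(-0.7), 't', 35.3, 'w', 0.303, 'g', 0.0, 'q6', np.float64(0.5))
tall_bottle {'conf': 0.59, 'ctr': [587, 123], 'med': array([583., 120.,  94.]), 'wh': [44, 48], 'longdir': 129.0, 'zmax': 124, 'n': 266}
dropper_bottle {'conf': 0.41, 'ctr': [576, 206], 'med': array([569., 202.,  56.]), 'wh': [28, 38], 'longdir': 179.7, 'zmax': 89, 'n': 108}
ball_pen None
tweezers None
stir_bar None
bottle_tray {'conf': 0.75, 'ctr': [584, 159], 'med': array([575., 168.,   5.]), 'wh': [105, 171], 'longdir': 102.8, 'zmax': 21, 'n': 1373}
instrument_tray {'conf': 0.59, 'ctr': [553, -382], 'med': array([ 549., -380.,    4.]), 'wh': [123, 207], 'longdir': 82.5, 'zmax': 14, 'n': 2260}
dish {'conf': 0.79, 'ctr': [640, -123], 'med': array([ 641., -124.,    5.]), 'wh': [125, 127], 'longdir': 179.0, 'zmax': 22, 'n': 1327}
conical_flask {'conf': 0.91, 'ctr': [753, 89], 'med': array([743.,  86.,  45.]), 'wh': [78, 89], 'longdir': 88.7, 'zmax': 101, 'n': 600}
calculator {'conf': 0.74, 'ctr': [747, -243], 'med': array([ 744., -242.,   11.]), 'wh': [69, 114], 'longdir': 175.1, 'zmax': 17, 'n': 768}
```

View pics/t3.png

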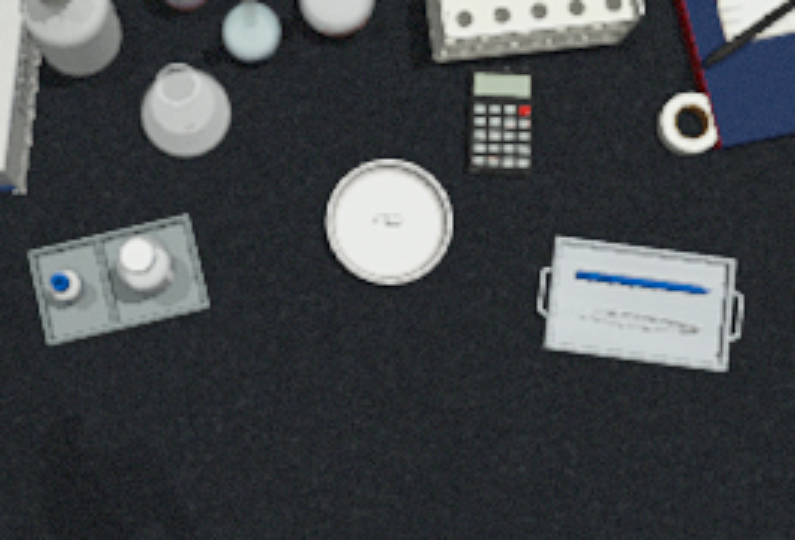

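Everything is in place: the dropper (62,287) and tall bottle (142,262) are in their bays, the stir bar (388,220) is mid-dish, and the pen (643,282) and tweezers (645,322) are lengthwise in the steel tray. The flask and calculator haven't moved. Handing in.

```bash
python3 -c "
from workcell import ctrl
print(ctrl.hand_in())"
```

```text
the job is handed in; nothing more can be done
None
```

The job is handed in at about 35 s on the robot's clock with everything put away as asked and the flask and calculator unmoved; the final picture confirmed the layout, but hand-in returned no verdict.

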